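# Weigh a flange on the trip balance

### The job

Weigh the flange that lies on the trip balance: pick what is needed from the tray's weights, set it on the empty pan, and slide the poise along its bar until the beam rests level, with the hand off. Handle the balance gently: only light finger pressure on it, ease the weights on (and off) so that the beam never swings over or drops onto its stops with a knock, and do not touch the flange or disturb the other things; weights not used stay standing in the tray or on the bench.

Things in the scene. Friction and masses are not known exactly. Their poses are not given: they have to be found in the camera images.
- balance: Double-pan trip balance, fixed; blue base 200 mm (x) by 330 mm (y). Origin: underside centre, below the beam pivot (100 mm up). Beam along y: flange pan at +y, empty weight pan at -y, poise bar on the -x side. Mid: white scale plate (64 mm wide, top 187 mm up), green level band, red pointer up to 212 mm. Links keep the pans horizontal: where on a pan a load stands does not matter.
- beam (a joint): Beam angle, rad: 0 level (pointer in the green band), positive = weight pan down, stops at -0.10 and 0.10. Pans hang 135 mm from the pivot (13.5 mm up or down at a stop). Lightly damped, settles in about 1.5 s. Sensitive: near level 1.6 g of unbalance tilts it 0.01 rad; more than 16 g lies on a stop. Starts at -0.10. Let go with 30 g or more of unbalance it knocks onto its stop.
- weight_pan (a point): Centre of the top face of the weight pan, a round steel plate 130 mm across, 6 mm thick; 120 mm above the bench when level, 133.5 mm at the start. Pressed down, it gives way once the force equals the unbalance (1 to 3 N at the start, nearly the same over its whole travel) and then rests on its stop, 106.5 mm up. Met faster than about 25 mm/s it jolts the beam.
- flange_pan (a point): Centre of the top face of the other pan, with the flange on it.
- flange: The part to be weighed: aluminium flange, disc 100 mm across, 10 mm thick, with a boss 60 mm across, 20 mm high in all, turned out underneath by an unknown amount: its mass is only known to be 120 to 290 g. Lies on the flange pan; origin at its underside centre. Leave it alone.
- poise (a joint): Reading of the sliding poise, m: 0 to 0.10, growing towards the weight pan (-y of the balance). 1 mm counts as 1 g added on the weight pan (at 0 the empty beam balances). Slides with about 1.2 N of friction, stays where it is left, end stops at both ends. Starts near 0.
- poise_knob (a point): Top centre of the poise's upright round knob, 15 mm across, 35 mm tall, on a steel block 24 mm along the bar, 22 mm across it, 30 mm tall. It rides on a thin graduated bar along the balance's y axis, 105 mm to the -x side of the pivot. Knob top 132 mm above the bench when level; it follows the beam's tilt (5 mm at most).
- tray: Flat wooden weight tray, fixed, 225 mm (x) by 74 mm (y), inner floor 6 mm up, rim 12 mm high, lined blue. Origin: underside centre. The three weights stand in it in a row along its x axis at -70, 0 and +70 mm, in any order.
- w200: Brass 200 g weight: cylinder 29 mm across and 33 mm tall, neck, then a knob 19 mm across and 12 mm tall from 38 to 50 mm; origin at its underside centre. Pick it up by the knob.
- w100: Brass 100 g weight: cylinder 23 mm across and 26 mm tall, neck, then a knob 17 mm across and 12 mm tall from 31 to 43 mm; origin at its underside centre. Pick it up by the knob.
- w50: Brass 50 g weight: cylinder 18.4 mm across and 20 mm tall, neck, then a knob 15 mm across and 12 mm tall from 25 to 37 mm; origin at its underside centre. Pick it up by the knob.
- centring_ring: Bystander: aluminium ring 68 mm across, 8 mm high.
- blank_flange: Bystander: steel blank flange 75 mm across, 15 mm high.
- screwdriver: Bystander: blue screwdriver, 200 mm long.
- wrench: Bystander: open-ended wrench, 180 mm long.
- grease_jar: Bystander: white jar with a blue cap, 56 mm across, 55 mm high.
- clamp: Bystander: aluminium clamp ring 68 mm across, 14 mm high.

How it is judged:
By the outcome, as a careful person would: the job done as asked, in the order asked, and still so for the second after the job is handed in, with the robot touching nothing.
It also fails if it takes over 72 s, if anything falls off the work surface, if the arm or the gripper's body presses on something with over 40 N, if the wrist force passes 120 N, or if a joint passes its speed limit or range.

### The arm

A 7-joint arm with a two-finger parallel gripper is mounted at the origin on the work surface. World frame = base frame: x ahead of the robot, y to its left, z up, the work surface at z = 0. Lengths are in m, angles in rad, forces in N, time in s.
With the tool pointing down it reaches from about 0.425 to 0.925 m from the base axis. Payload 6.8 kg.
Tool frame: the origin (TCP) lies at the very end of the fingers, on their centre line; the grasp point (between the pads) lies 19 mm behind it; z points along the fingers, y is the line along which they close (so a half turn about z gives the same grasp; the last joint's range is limited). The gripper opens to 85 mm and grips with 20 to 120 N. Pads are 22 mm wide; open, the fingers measure 114 mm over their backs; the gripper's body (76 mm by 85 mm) begins 54 mm behind the grasp point. The pads swing forward as they close: fully open they stand 13 mm farther back than shut.
Start: joints at [-1.264, 0.477, 0.022, 1.555, -0.011, 1.109, -0.083], TCP at [0.272, 0.618, 0.231] pointing down, gripper open.
Joint ranges: [-2.96, 2.96], [-0.34, 2.1], [-1.41, 1.46], [0.24, 2.44], [-1.37, 4.51], [0.17, 1.92], [-2.96, 2.96]. Speed limits (rad/s): [2.39, 2.39, 3.14, 3.14, 3.14, 3.14, 3.14].

### API

Orientations are given as a unit quaternion [w, x, y, z].
In Python, from station import bot gives the robot as it stands. The module is installed in compiled form; this text tells all that it offers.
- The arm moves only by the shell command python3 -m jog 'ROWS' [OPENING] [FORCE]. ROWS is JSON, a list of rows, each a list of 4 numbers: the shift along the tool's x, y, z in cm, then the turn about the tool's z in rad. In form: [[x, y, z, spin], ...]. A call has 1 to 20 rows; each row is the pose to reach, as a shift and turn from the pose commanded when the call began, along the tool's axes at that moment; what a row does not reach only later rows make up. A row lasts 1/12 s, in which the tool goes at most 41.7 mm and 7.16 degrees, less where a joint would pass 70% of its speed; a pose out of reach is approached as far as the arm can. A call with a gripper value outside its range is refused whole. OPENING is the closure, from -1 (fully open) to 1 (shut), set as the call begins (- or left out, the last holds). The fingers move at their own pace and stop on an object; FORCE is the grip in N (left out, the last holds). Time passes only in rows, so rows that repeat a pose let the fingers close. It gives the time, the measured TCP pose, the force, the opening and the grip force at its end, in the units of the state.
- bot.get_obs(): the state, without advancing time (a new reading comes with each control period).
- bot.read_camera(name): name is "scene" or "top" or "wrist"; returns a dict with "pixels" (480x640x3 uint8, red, green, blue), "depth" (480x640 float32, m along the optical axis (not along the pixel's ray), 0 where there is no reading), "fovy" (degrees; the focal length in pixels is half the picture's height over the tangent of half this angle, whatever the lens; pixels are square), "cx", "cy" (the principal point, pixels), "pose" (4x4, takes a point from camera to world coordinates). Camera axes: x right, y down, z forward; pixel columns grow to the right and rows downward; lengths in m; the calibration is good to about 2 mm. A picture is of the moment at which its call begins.
- bot.hand_in(): hands the job in; it is judged then, once.
The state is a dict: "t": time; "q": joint angles; "joint_vel": joint speeds; "joint_torque": joint torques, N m; "eef_pos": TCP position; "tool_rot": TCP orientation; "contact_force": force on the tool from outside, world axes, zero at the start; "torque": the same for the moment, N m; "gripper_width": opening from 0.0 (shut) to 1.0 (fully open); "grasp_force": force on a finger pad.
Only numpy, scipy, OpenCV 4.12 (cv2) and the standard library are available. Lean on these libraries where they do the work, as an engineer would, in place of code of your own. Each camera call takes 0.05 s, during which the arm holds its last target. There are 200 camera calls.

## Working session

There is one attempt and no reset: what is moved stays moved. The work goes in short steps, Python scripts to look and compute and a shell command to move; the robot and the scene stay as the last step left them, time stands still between calls to the robot, and variables do not carry over. Pictures are saved under pics/ and viewed, at most 10 in all, crops included, and the job is handed in when it is done.

```bash
mkdir -p pics
cat > h.py <<'E'
import numpy as np, cv2
from station import bot
def cam(n):
    c=bot.read_camera(n); c['f']=240/np.tan(np.radians(c['fovy'])/2); return c
def pts(c):
    v,u=np.mgrid[:480,:640]; d=c['depth']
    P=np.stack([(u-c['cx'])/c['f']*d,(v-c['cy'])/c['f']*d,d],-1)
    return P@c['pose'][:3,:3].T+c['pose'][:3,3]
def ray(c,u,v,z):
    r=c['pose'][:3,:3]@np.array([(u-c['cx'])/c['f'],(v-c['cy'])/c['f'],1]); o=c['pose'][:3,3]
    return o+r*(z-o[2])/r[2]
def save(n,im): cv2.imwrite('pics/'+n+'.png',im[:,:,::-1])
E
python3 - <<'E'
from h import *
import pickle
for n in('top','scene'):
    c=cam(n); save(n,c['pixels']); pickle.dump(c,open(n+'.pkl','wb'))
    print(n,c['fovy'],c['pose'].round(3).tolist())
print({k:np.round(v,3).tolist() for k,v in bot.get_obs().items()})
E
```

```text
top 43.15435064961388 [[0.01, -0.998, 0.057, 0.43], [-1.0, -0.008, 0.027, 0.042], [-0.026, -0.057, -0.998, 1.365], [0.0, 0.0, 0.0, 1.0]]
scene 45.39188426147183 [[0.601, 0.499, -0.624, 1.211], [0.799, -0.352, 0.488, -0.504], [0.024, -0.792, -0.61, 0.785], [0.0, 0.0, 0.0, 1.0]]
{'t': 0.1, 'q': [-1.264, 0.478, 0.022, 1.556, -0.011, 1.109, -0.083], 'joint_vel': [0.001, -0.002, -0.001, -0.002, 0.001, -0.002, 0.0], 'joint_torque': [0.004, -59.776, 1.614, -28.196, 0.013, 0.005, -0.0], 'eef_pos': [0.272, 0.617, 0.23], 'tool_rot': [-0.0, 0.206, 0.979, -0.001], 'contact_force': [-1.053, 0.532, 0.258], 'torque': [-0.041, -0.041, 0.015], 'grasp_force': 0.0, 'gripper_width': 1.001}
```

View pics/top.png

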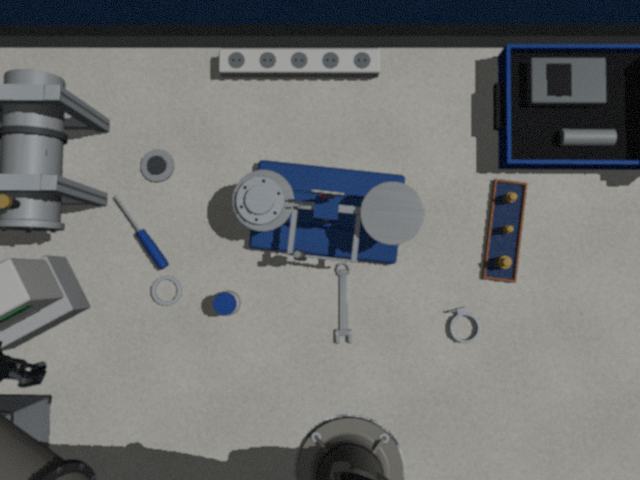

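View pics/scene.png

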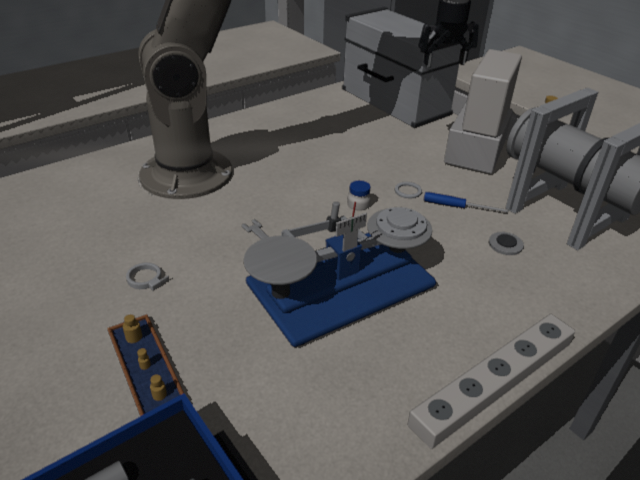

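The top view shows the 200, 50 and 100 g weights at about (505,262), (508,230) and (510,198). The weight pan is at (391,212), the flange pan at (263,200), and the poise at about (297,258) near the +y end of the bar. The scene view agrees.

```bash
cat > m.py <<'E'
from h import *
import pickle
c=pickle.load(open('top.pkl','rb')); P=pts(c); hsv=cv2.cvtColor(c['pixels'],cv2.COLOR_RGB2HSV)
s=pickle.load(open('scene.pkl','rb')); Ps=pts(s); hs=cv2.cvtColor(s['pixels'],cv2.COLOR_RGB2HSV)
def blobs(m,lo,tag,P):
    n,l,st,ce=cv2.connectedComponentsWithStats(m.astype(np.uint8))
    for i in range(1,n):
        if st[i,4]>lo:
            q=P[l==i]; print(tag,st[i].tolist(),ce[i].round(1),'med',np.median(q,0).round(4),'top',q[q[:,2]>q[:,2].max()-.006].mean(0).round(4),q[:,2].max().round(4))
for t,Q,H in(('top',P,hsv),('scn',Ps,hs)):
    reg=(Q[...,1]<-.2)&(Q[...,1]>-.5)&(Q[...,0]>.4)&(Q[...,0]<.8)
    blobs((H[...,0]>15)&(H[...,0]<32)&(H[...,1]>120)&(H[...,2]>60)&reg,15,t+' brass',Q)
    # pans: points by height
    m=(Q[...,2]>.12)&(Q[...,2]<.15)&(Q[...,0]>.45)&(Q[...,0]<.8)&(Q[...,1]>-.25)&(Q[...,1]<.02)
    blobs(m,200,t+' wpan',Q)
    m=(Q[...,2]>.095)&(Q[...,2]<.15)&(Q[...,0]>.4)&(Q[...,0]<.8)&(Q[...,1]>-.05)&(Q[...,1]<.3)
    blobs(m,20,t+' mid',Q)
    # base blue
    m=(H[...,0]>100)&(H[...,0]<125)&(H[...,1]>120)&(Q[...,0]>.4)&(Q[...,0]<.8)&(abs(Q[...,1]-.02)<.25)&(Q[...,2]<.06)
    q=Q[m]; print('blue z',np.percentile(q[:,2],[5,50,95]).round(3)); r=cv2.minAreaRect(q[:,:2].astype(np.float32)); print('base',r)
m=(hsv[...,0]>5)&(hsv[...,0]<14)&(hsv[...,1]>120)&(np.mgrid[:480,:640][1]>470)&(np.mgrid[:480,:640][1]<540)
u=np.argwhere(m)[:,::-1]; u=u[(u[:,1]>170)&(u[:,1]<290)]; w=np.array([ray(c,a,b,.012)[:2] for a,b in u]); print('tray',cv2.minAreaRect(w.astype(np.float32)))
E
python3 m.py
python3 -c "
from h import *
import pickle
c=pickle.load(open('top.pkl','rb'));s=pickle.load(open('scene.pkl','rb'))
a=cv2.resize(c['pixels'][150:280,220:430],None,fx=3.7,fy=3.7,interpolation=2)[:300*2]
save('crop1',a)"
```

```text
top brass [507, 193, 9, 9, 49] [511.3 196.6] med [ 0.6023 -0.3461  0.0481] top [ 0.6026 -0.3464  0.0504] 0.0535
top brass [505, 226, 7, 6, 30] [508.2 228.6] med [ 0.5328 -0.3397  0.0413] top [ 0.5318 -0.3411  0.0425] 0.0456
top brass [499, 257, 11, 11, 93] [504.4 261.8] med [ 0.4598 -0.3285  0.0529] top [ 0.4606 -0.3296  0.0578] 0.0613
top wpan [360, 182, 64, 63, 3163] [391.8 212.9] med [ 0.5553 -0.0792  0.1343] top [ 0.554  -0.079   0.1376] 0.1422
top mid [232, 170, 146, 93, 4867] [295.5 205.5] med [0.5706 0.1527 0.1154] top [0.5863 0.0532 0.1458] 0.1482
top mid [293, 251, 11, 10, 63] [297.9 254.6] med [0.4703 0.1112 0.1253] top [0.4704 0.1149 0.128 ] 0.1312
blue z [0.024 0.029 0.051]
base ((0.5690389275550842, 0.055344343185424805), (0.32486847043037415, 0.19577465951442719), 84.0658187866211)
scn brass [123, 315, 16, 28, 258] [129.3 328.2] med [ 0.4672 -0.3389  0.0384] top [ 0.4627 -0.3337  0.0557] 0.0588
scn brass [138, 349, 10, 20, 128] [141.9 358.3] med [ 0.5372 -0.3469  0.0269] top [ 0.5349 -0.3443  0.0426] 0.045
scn brass [151, 375, 13, 25, 216] [155.9 387.1] med [ 0.6082 -0.3534  0.0324] top [ 0.6047 -0.35    0.0488] 0.0519
scn wpan [243, 235, 74, 49, 2821] [279.7 259.2] med [ 0.5598 -0.0833  0.1343] top [ 0.5581 -0.0816  0.1345] 0.1385
scn mid [331, 201, 9, 19, 120] [334.6 209.2] med [0.473  0.1092 0.1131] top [0.4702 0.1125 0.1257] 0.1279
scn mid [277, 207, 155, 63, 3752] [367.1 235.7] med [0.5844 0.1394 0.1157] top [0.5909 0.0519 0.1471] 0.1499
blue z [0.02  0.029 0.051]
base ((0.5736290812492371, 0.05169723927974701), (0.32838135957717896, 0.19402292370796204), 84.1883544921875)
tray ((0.5309867262840271, -0.3388018310070038), (0.07158968597650528, 0.22014062106609344), 83.03775024414062)
```

View pics/crop1.png

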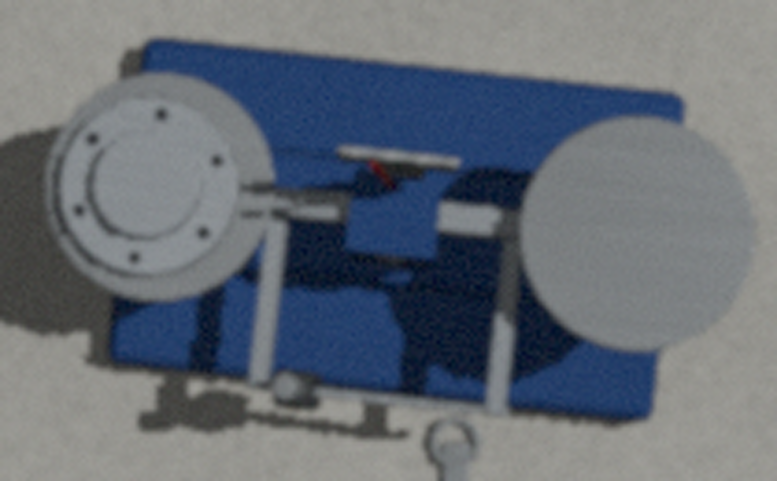

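```bash
cat > to.py <<'E'
# usage: to.py x y z [spinYawDeg of tool y]: shift in tool axes, cm
from h import *; import sys
from scipy.spatial.transform import Rotation as R
o=bot.get_obs(); q=np.array(o['tool_rot']); M=R.from_quat(q[[1,2,3,0]]).as_matrix()
t=np.array([float(a) for a in sys.argv[1:4]]); print('t',round(o['t'],2),'shift cm',((t-o['eef_pos'])@M*100).round(2),'yaw y',np.degrees(np.arctan2(M[1,1],M[0,1])).round(2),'tilt',M[:2,2].round(4),'pos',np.round(o['eef_pos'],4))
E
python3 - <<'E'
from h import *; import pickle
c=pickle.load(open('top.pkl','rb')); P=pts(c)
for u,v in((292,230),(292,239),(290,249),(355,240),(355,250),(320,256),(340,258)): print(u,v,P[v-1:v+2,u-1:u+2].reshape(-1,3).max(0).round(3))
E
python3 -m jog '[[-54.2,-52.4,-2,-0.31],[-54.2,-52.4,-2,-0.31],[-54.2,-52.4,-2,-0.31],[-54.2,-52.4,-2,-0.31],[-54.2,-52.4,-2,-0.31],[-54.2,-52.4,-2,-0.31],[-54.2,-52.4,-2,-0.31],[-54.2,-52.4,-2,-0.31],[-54.2,-52.4,-2,-0.31],[-54.2,-52.4,-2,-0.31],[-54.2,-52.4,-2,-0.31],[-54.2,-52.4,-2,-0.31],[-54.2,-52.4,-2,-0.31],[-54.2,-52.4,-2,-0.31],[-54.2,-52.4,-2,-0.31],[-54.2,-52.4,-2,-0.31],[-54.2,-52.4,-2,-0.31],[-54.2,-52.4,-2,-0.31],[-54.2,-52.4,-2,-0.31],[-54.2,-52.4,-2,-0.31]]' 1 20
python3 to.py .557 -.081 .15
```

```text
292 230 [0.524 0.129 0.092]
292 239 [0.506 0.129 0.095]
290 249 [0.484 0.133 0.095]
355 240 [ 0.504 -0.004  0.107]
355 250 [ 0.483 -0.004  0.104]
320 256 [0.472 0.071 0.091]
340 258 [0.468 0.027 0.1  ]
t: 1.77
eef_pos: [0.557, -0.0839, 0.251]
tool_rot: [-0.0, 0.055, 0.998, -0.001]
contact_force: [-0.0, -0.8, 0.6]
gripper_width: -0.005
grasp_force: 0.0
t 1.77 shift cm [ 0.03  0.3  10.1 ] yaw y 83.64 tilt [-0.0003 -0.0015] pos [ 0.557  -0.0839  0.251 ]
```

```bash
cat > fm.py <<'E'
from h import *; import sys
F=[];Z=[]
for i in range(int(sys.argv[1])):
    bot.read_camera('wrist'); o=bot.get_obs(); F.append(o['contact_force']); Z.append(o['eef_pos'][2])
F=np.array(F); print('t',o['t'],'F',F.mean(0).round(3),'sd',F.std(0).round(3),'se',(F.std(0)/len(F)**.5).round(3),'z',np.mean(Z).round(4),'tq',np.round(o['torque'],3))
E
python3 -m jog '[[0,0.3,4,0],[0,0.3,8,0],[0,0.3,10,0],[0,0.3,10.8,0],[0,0.3,10.8,0],[0,0.3,10.8,0],[0,0.3,10.8,0],[0,0.3,10.8,0]]'
python3 fm.py 16
python3 -m jog '[[0,0,0.15,0],[0,0,0.3,0],[0,0,0.45,0],[0,0,0.6,0],[0,0,0.75,0],[0,0,0.9,0],[0,0,1.05,0],[0,0,1.2,0],[0,0,1.3,0],[0,0,1.4,0],[0,0,1.4,0],[0,0,1.4,0],[0,0,1.4,0],[0,0,1.4,0]]'
python3 fm.py 20
```

```text
t: 2.43
eef_pos: [0.5585, -0.0771, 0.1451]
tool_rot: [0.002, 0.052, 0.999, 0.0]
contact_force: [1.2, -0.5, 0.4]
gripper_width: -0.002
grasp_force: 0.0
t 3.2333 F [-0.005 -0.174 -0.133] sd [0.611 0.524 0.482] se [0.153 0.131 0.121] z 0.1437 tq [ 0.026 -0.092  0.021]
t: 4.4
eef_pos: [0.5572, -0.0773, 0.1294]
tool_rot: [0.0, 0.052, 0.999, -0.0]
contact_force: [-0.8, -0.8, 2.7]
gripper_width: -0.007
grasp_force: 1.1
t 5.4 F [-0.221 -1.667  2.125] sd [0.494 0.633 0.484] se [0.11  0.142 0.108] z 0.1293 tq [-0.356 -0.062 -0.035]
```

```bash
python3 fm.py 30
python3 -m jog '[[0,0,-0.06,0],[0,0,-0.12,0],[0,0,-0.18,0],[0,0,-0.24,0],[0,0,-0.3,0],[0,0,-0.36,0],[0,0,-0.42,0],[0,0,-0.48,0],[0,0,-0.54,0],[0,0,-0.6,0],[0,0,-0.66,0],[0,0,-0.75,0],[0,0,-0.9,0],[0,0,-1.2,0],[0,0,-1.5,0],[0,0,-1.5,0],[0,0,-1.5,0]]'
python3 fm.py 30
```

```text
t 6.9 F [ 0.475 -1.376  2.172] sd [0.509 0.428 0.469] se [0.093 0.078 0.086] z 0.1293 tq [-0.272 -0.206 -0.025]
t: 8.32
eef_pos: [0.5574, -0.0773, 0.1446]
tool_rot: [0.0, 0.052, 0.999, 0.0]
contact_force: [0.4, -0.4, -0.0]
gripper_width: 0.001
grasp_force: 0.0
t 9.8167 F [-0.049  0.108 -0.29 ] sd [0.493 0.613 0.519] se [0.09  0.112 0.095] z 0.1443 tq [-0.035  0.007  0.019]
```

```bash
python3 to.py .461 -.332 .13
```

```text
t 9.82 shift cm [  6.9  -26.34   1.43] yaw y 84.0 tilt [-0.  0.] pos [ 0.5572 -0.0772  0.1443]
```

```bash
python3 -m jog '[[0,0,-3,0],[1,-4,-4,0],[2,-8,-4,0],[6.9,-26.3,-3,0],[6.9,-26.3,-3,0],[6.9,-26.3,-3,0],[6.9,-26.3,-3,0],[6.9,-26.3,0,0],[6.9,-26.3,1.4,0],[6.9,-26.3,1.4,0],[6.9,-26.3,1.4,0],[6.9,-26.3,1.4,0]]' -0.1 20
python3 to.py .461 -.332 .042
python3 -c "
from h import *
c=cam('wrist'); save('wr',c['pixels']); P=pts(c); H=cv2.cvtColor(c['pixels'],cv2.COLOR_RGB2HSV)
m=(H[...,0]>15)&(H[...,0]<32)&(H[...,1]>120)&(H[...,2]>60)
n,l,st,ce=cv2.connectedComponentsWithStats(m.astype(np.uint8))
for i in range(1,n):
  if st[i,4]>150:
    q=P[l==i]; h=q[:,2].max(); t=q[q[:,2]>h-.006]; print(ce[i].round(),h.round(4),t.mean(0).round(4),(t.min(0)+t.max(0)).round(4)/2)
"
```

```text
t: 10.82
eef_pos: [0.4623, -0.3308, 0.1311]
tool_rot: [0.001, 0.052, 0.999, 0.0]
contact_force: [0.4, 1.1, 0.3]
gripper_width: 0.546
grasp_force: 0.0
t 10.82 shift cm [ 0.12 -0.13  8.91] yaw y 84.1 tilt [ 0.0012 -0.    ] pos [ 0.4623 -0.3308  0.1311]
[315. 234.] 0.2747 [ 0.3855 -0.3235  0.2747] [ 0.3855  -0.32355  0.2747 ]
[311. 327.] 0.0459 [ 0.5317 -0.3436  0.0439] [ 0.5324  -0.3438   0.04295]
[312. 409.] 0.2747 [ 0.3855 -0.3235  0.2747] [ 0.3855  -0.32355  0.2747 ]
```

View pics/wr.png

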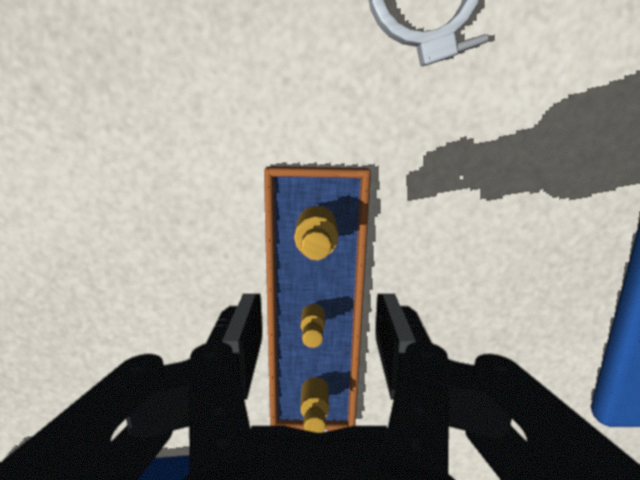

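```bash
python3 -c "
from h import *
c=cam('wrist')
print(c['pose'][:3,3].round(3),[ray(c,u,v,z)[:2].round(4) for u,v,z in((317,243,.056),(312,340,.043),(314,425,.049))])"
```

```text
[ 0.386 -0.324  0.275] [array([ 0.4598, -0.3323]), array([ 0.5355, -0.3438]), array([ 0.6041, -0.3498])]
```

```bash
python3 -m jog '[[0.15,-0.13,3,0],[0.15,-0.13,6,0],[0.15,-0.13,8,0],[0.15,-0.13,8.9,0],[0.15,-0.13,8.9,0],[0.15,-0.13,8.9,0]]'
python3 -m jog '[[0,0,0,0],[0,0,0,0],[0,0,0,0],[0,0,0,0],[0,0,0,0],[0,0,0,0]]' 1 30
python3 to.py .557 -.081 .19
```

```text
t: 11.42
eef_pos: [0.4602, -0.3327, 0.0421]
tool_rot: [0.0, 0.052, 0.999, -0.0]
contact_force: [-0.0, -0.9, 0.7]
gripper_width: 0.553
grasp_force: 0.0
t: 11.92
eef_pos: [0.4606, -0.3332, 0.0428]
tool_rot: [0.001, 0.052, 0.999, -0.0]
contact_force: [-0.3, 1.2, 6.7]
gripper_width: 0.206
grasp_force: 29.1
t 11.92 shift cm [ -6.99  26.08 -14.72] yaw y 84.0 tilt [ 0.0025 -0.0009] pos [ 0.4606 -0.3332  0.0428]
```

```bash
python3 -m jog '[[0,0,-2,0],[0,0,-5,0],[0,0,-9,0],[0,0,-13,0],[-1,4,-15,0],[-2,8,-16,0],[-3,12,-16,0],[-4,15,-16,0],[-5,18,-16,0],[-5.6,21,-16,0],[-6.3,23.5,-15.5,0],[-6.8,25,-15,0],[-7,26.1,-14.7,0],[-7,26.1,-14,0],[-7,26.1,-13.5,0],[-7,26.1,-13.2,0],[-7,26.1,-13.1,0],[-7,26.1,-13.1,0],[-7,26.1,-13.1,0]]'
python3 to.py .557 -.081 .17
python3 fm.py 16
python3 -c "
from h import *
save('wr2',cam('wrist')['pixels'])"
```

```text
t: 13.5
eef_pos: [0.5562, -0.0816, 0.1724]
tool_rot: [0.0, 0.053, 0.999, -0.0]
contact_force: [0.4, -0.3, -2.3]
gripper_width: 0.202
grasp_force: 29.8
t 13.5 shift cm [-0.08  0.07  0.24] yaw y 83.89 tilt [ 0.0001 -0.0003] pos [ 0.5562 -0.0816  0.1724]
t 14.3 F [-0.063 -0.003 -1.881] sd [0.433 0.555 0.512] se [0.108 0.139 0.128] z 0.1724 tq [-0.011  0.012  0.003]
```

View pics/wr2.png

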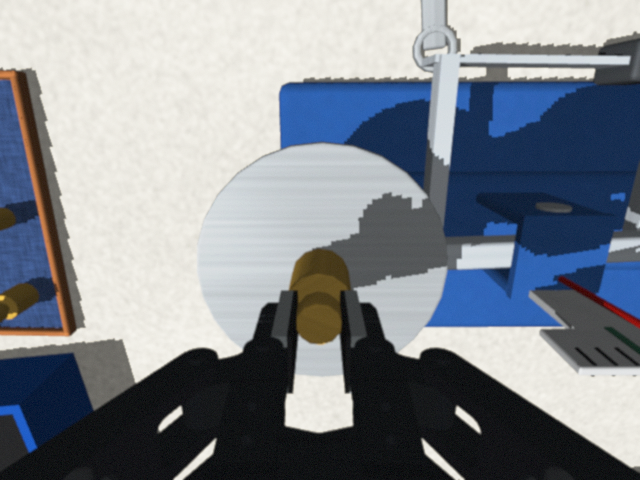

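The weight is held upright over the pan, with its body at about (320,280) and the pan centre near (322,255).

```bash
python3 -m jog '[[0,0,0.05,0],[0,0,0.1,0],[0,0,0.15,0],[0,0,0.2,0],[0,0,0.25,0],[0,0,0.3,0],[0,0,0.3,0],[0,0,0.3,0]]'
python3 fm.py 14
```

```text
t: 15.02
eef_pos: [0.5564, -0.0806, 0.1694]
tool_rot: [0.0, 0.052, 0.999, -0.0]
contact_force: [0.1, -0.7, -0.0]
gripper_width: 0.202
grasp_force: 30.0
t 15.7167 F [ 0.005 -0.619  0.203] sd [0.425 0.521 0.547] se [0.114 0.139 0.146] z 0.1693 tq [-0.245  0.012 -0.031]
```

```bash
python3 -m jog '[[0,0,-0.03,0],[0,0,-0.05,0],[0,0,-0.05,0],[0,0,-0.05,0]]'
python3 -m jog '[[0,0,0,0],[0,0,0,0],[0,0,0,0],[0,0,0,0],[0,0,0,0]]' 0.1
python3 -m jog '[[0,0,-0.3,0],[0,0,-0.8,0],[0,0,-2,0],[0,0,-4,0],[0,0,-6,0],[0,0,-8,0],[0,0,-8,0],[0,0,-8,0],[0,0,-8,0]]'
python3 -c "
from h import *
save('sc2',cv2.resize(cam('scene')['pixels'][170:350,230:450],None,fx=3,fy=3,interpolation=2))"
python3 to.py .4703 .1115 .22
```

```text
t: 16.05
eef_pos: [0.5564, -0.0805, 0.1698]
tool_rot: [0.0, 0.052, 0.999, 0.0]
contact_force: [-0.2, -0.1, 0.5]
gripper_width: 0.204
grasp_force: 30.0
t: 16.47
eef_pos: [0.5564, -0.0804, 0.1698]
tool_rot: [0.0, 0.052, 0.999, 0.0]
contact_force: [0.9, -0.6, 0.3]
gripper_width: 0.45
grasp_force: 0.0
t: 17.22
eef_pos: [0.5562, -0.0804, 0.25]
tool_rot: [0.0, 0.052, 0.999, 0.0]
contact_force: [-0.1, -0.4, 0.4]
gripper_width: 0.447
grasp_force: 0.0
t 17.27 shift cm [10.51 18.19  2.95] yaw y 84.0 tilt [-0.001   0.0001] pos [ 0.5559 -0.0804  0.2494]
```

View pics/sc2.png

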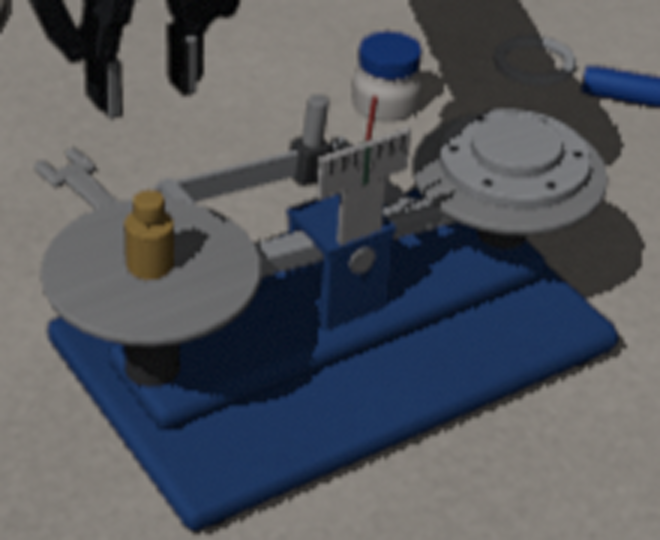

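```bash
cat > b.py <<'E'
from h import *; import pickle,sys
O=np.array([.571,.0535]); yb=np.array([.1045,.9945]); xb=np.array([.9945,-.1045])
def meas(c):
    P=pts(c); L=np.stack([(P[...,:2]-O)@xb,(P[...,:2]-O)@yb],-1); z=P[...,2]
    H=cv2.cvtColor(c['pixels'],cv2.COLOR_RGB2HSV)
    a=(np.hypot(L[...,0],L[...,1]+.135)<.052)&(z>.095)&(z<.145)&(H[...,1]<60)
    b=(np.hypot(L[...,0],L[...,1]-.135)<.022)&(z>.11)&(z<.17)
    f=(abs(L[...,0]+.105)<.014)&(abs(L[...,1])<.075)&(z>.113)&(z<.14)
    k=P[f]
    return a.sum(),np.mean(z[a]),b.sum(),np.mean(z[b]),f.sum(),(np.median(L[f],0) if f.any() else 0)
if __name__=='__main__':
  for n in ('scene','top'):
    r=meas(pickle.load(open(n+'.pkl','rb'))); c=cam(n); q=meas(c)
    print(n,'t',round(bot.get_obs()['t'],2),'n',q[0],q[2],q[4],'w-pan rise mm %.2f flange rise %.2f'%((q[1]-r[1])*1e3,(q[3]-r[3])*1e3),'beam ~ %.4f'%(-.1+((q[3]-r[3])-(q[1]-r[1]))/.27),'knob',q[5],'was',r[5])
E
python3 b.py
python3 -m jog '[[3,4,0,0],[5,8,0,0],[7,11,0,0],[9,14.5,0,0],[10.5,18.2,0,0],[10.5,18.2,3,0],[10.5,18.2,6,0],[10.5,18.2,8,0],[10.5,18.2,8,0],[10.5,18.2,8,0],[10.5,18.2,8,0]]' 0.3
python3 -c "
from h import *
save('wr3',cam('wrist')['pixels'])"; python3 b.py
```

```text
scene t 17.32 n 1412 246 63 w-pan rise mm -1.09 flange rise 1.14 beam ~ -0.0917 knob [-0.10459394  0.04615968] was [-0.10457068  0.04628147]
top t 17.37 n 460 359 46 w-pan rise mm -1.01 flange rise 0.92 beam ~ -0.0929 knob [-0.10645475  0.04879845] was [-0.10655175  0.0493522 ]
t: 18.28
eef_pos: [0.4717, 0.1115, 0.1706]
tool_rot: [0.0, 0.053, 0.999, 0.0]
contact_force: [0.2, 0.3, 0.6]
gripper_width: 0.349
grasp_force: 0.0
scene t 18.38 n 1415 237 64 w-pan rise mm -1.14 flange rise 1.29 beam ~ -0.0910 knob [-0.10371209  0.04629008] was [-0.10457068  0.04628147]
top t 18.43 n 1864 357 0 w-pan rise mm -1.18 flange rise 1.17 beam ~ -0.0913 knob 0 was [-0.10655175  0.0493522 ]
```

View pics/wr3.png

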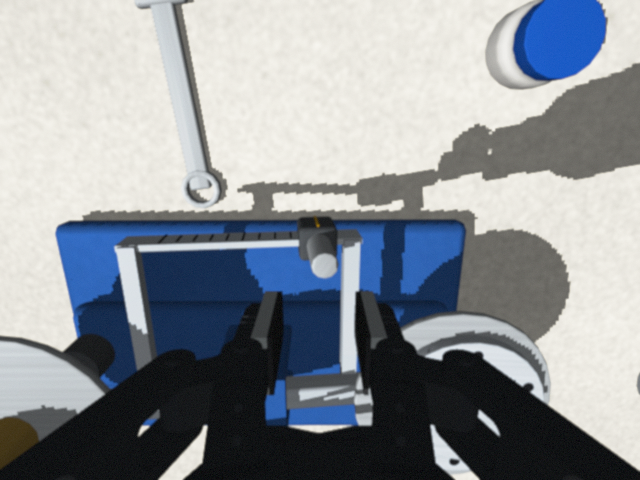

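The wrist view shows the knob's top at about (323,265), centred between the fingers (the gap spans columns 275–365).

```bash
python3 -c "
from h import *
c=cam('wrist'); print(ray(c,323,265,.128))"; python3 to.py .470 .112 .113
```

```text
[0.47093105 0.11342836 0.128     ]
t 18.48 shift cm [0.2  0.01 5.8 ] yaw y 83.97 tilt [0.0021 0.001 ] pos [0.4718 0.1116 0.171 ]
```

```bash
python3 -m jog '[[0.1,0.15,2,0],[0.1,0.15,4,0],[0.1,0.15,5.2,0],[0.1,0.15,5.8,0],[0.1,0.15,5.8,0],[0.1,0.15,5.8,0],[0.1,0.15,5.8,0]]'
python3 -m jog '[[0,-0.3,0,0],[0,-0.6,0,0],[0,-0.75,0,0],[0,-0.85,0,0],[0,-0.95,0,0],[0,-1.05,0,0],[0,-1.15,0,0],[0,-1.25,0,0],[0,-1.25,0,0],[0,-1.25,0,0]]'
python3 b.py
```

```text
t: 19.07
eef_pos: [0.4709, 0.1133, 0.1128]
tool_rot: [0.001, 0.052, 0.999, 0.0]
contact_force: [0.3, 1.0, -0.5]
gripper_width: 0.35
grasp_force: 0.0
t: 19.9
eef_pos: [0.4687, 0.1006, 0.1117]
tool_rot: [-0.0, 0.052, 0.999, -0.0]
contact_force: [-0.2, 1.6, -0.2]
gripper_width: 0.352
grasp_force: 0.4
scene t 19.95 n 1412 247 248 w-pan rise mm -0.91 flange rise 0.61 beam ~ -0.0944 knob [-0.10152834  0.0385796 ] was [-0.10457068  0.04628147]
top t 20.0 n 1860 356 0 w-pan rise mm -1.11 flange rise 0.63 beam ~ -0.0936 knob 0 was [-0.10655175  0.0493522 ]
```

```bash
python3 -m jog '[[0,-0.15,0,0],[0,-0.3,0,0],[0,-0.45,0,0],[0,-0.6,0,0],[0,-0.75,0,0],[0,-0.9,0,0],[0,-1.05,0,0],[0,-1.2,0,0],[0,-1.3,0,0],[0,-1.4,0,0],[0,-1.5,0,0],[0,-1.5,0,0],[0,-1.5,0,0],[0,-1.5,0,0]]'
python3 b.py
```

```text
t: 21.17
eef_pos: [0.467, 0.0855, 0.1116]
tool_rot: [-0.0, 0.052, 0.999, -0.0]
contact_force: [0.3, 0.2, -0.7]
gripper_width: 0.346
grasp_force: 0.0
scene t 21.22 n 1405 248 251 w-pan rise mm -17.39 flange rise 17.29 beam ~ 0.0284 knob [-0.10122945  0.02356346] was [-0.10457068  0.04628147]
top t 21.27 n 1824 363 0 w-pan rise mm -17.63 flange rise 17.72 beam ~ 0.0309 knob 0 was [-0.10655175  0.0493522 ]
```

```bash
python3 -m jog '[[0,0.2,0,0],[0,0.4,0,0],[0,0.6,0,0],[0,0.6,0,0],[0,0.6,0,0],[0,0.6,0,0],[0,0.6,0,0],[0,0.6,0,0],[0,0.6,0,0],[0,0.6,0,0],[0,0.6,0,0],[0,0.6,0,0],[0,0.6,0,0],[0,0.6,0,0],[0,0.6,0,0],[0,0.6,0,0]]'
python3 b.py; python3 b.py
```

```text
t: 22.6
eef_pos: [0.4679, 0.0918, 0.1118]
tool_rot: [0.0, 0.052, 0.999, 0.0]
contact_force: [-0.0, -0.3, 0.2]
gripper_width: 0.351
grasp_force: 0.0
scene t 22.65 n 1407 243 266 w-pan rise mm -17.13 flange rise 16.96 beam ~ 0.0263 knob [-0.10192654  0.02478125] was [-0.10457068  0.04628147]
top t 22.7 n 1822 370 0 w-pan rise mm -17.19 flange rise 16.99 beam ~ 0.0266 knob 0 was [-0.10655175  0.0493522 ]
scene t 22.75 n 1407 239 276 w-pan rise mm -17.19 flange rise 17.31 beam ~ 0.0278 knob [-0.10174353  0.02529537] was [-0.10457068  0.04628147]
top t 22.8 n 1825 367 0 w-pan rise mm -17.22 flange rise 17.06 beam ~ 0.0270 knob 0 was [-0.10655175  0.0493522 ]
```

```bash
python3 -m jog '[[0,0.2,0,0],[0,0.4,0,0],[0,0.55,0,0],[0,0.65,0,0],[0,0.73,0,0],[0,0.8,0,0],[0,0.86,0,0],[0,0.92,0,0],[0,0.95,0,0],[0,0.95,0,0],[0,0.95,0,0]]'
python3 -m jog '[[0,-0.2,0,0],[0,-0.4,0,0],[0,-0.4,0,0],[0,-0.4,0,0],[0,-0.4,0,0],[0,-0.4,0,0],[0,-0.4,0,0],[0,-0.4,0,0],[0,-0.4,0,0],[0,-0.4,0,0],[0,-0.4,0,0],[0,-0.4,0,0],[0,-0.4,0,0],[0,-0.4,0,0]]'
python3 b.py; python3 b.py
python3 -c "
from h import *
save('sc3',cv2.resize(cam('scene')['pixels'][185:265,300:410],None,fx=7,fy=7,interpolation=2))"
```

```text
t: 23.72
eef_pos: [0.4687, 0.101, 0.1117]
tool_rot: [-0.0, 0.052, 0.999, -0.0]
contact_force: [-0.0, -0.6, -0.2]
gripper_width: 0.349
grasp_force: 0.6
t: 24.88
eef_pos: [0.4684, 0.0972, 0.1118]
tool_rot: [-0.0, 0.052, 0.999, 0.0]
contact_force: [0.9, -0.6, -0.2]
gripper_width: 0.351
grasp_force: 0.0
scene t 24.93 n 1407 243 254 w-pan rise mm -17.24 flange rise 17.29 beam ~ 0.0279 knob [-0.10098064  0.02826893] was [-0.10457068  0.04628147]
top t 24.98 n 1821 362 0 w-pan rise mm -17.31 flange rise 16.91 beam ~ 0.0267 knob 0 was [-0.10655175  0.0493522 ]
scene t 25.03 n 1410 243 254 w-pan rise mm -17.18 flange rise 17.05 beam ~ 0.0268 knob [-0.10138244  0.02742679] was [-0.10457068  0.04628147]
top t 25.08 n 1818 367 0 w-pan rise mm -17.13 flange rise 16.92 beam ~ 0.0261 knob 0 was [-0.10655175  0.0493522 ]
```

View pics/sc3.png

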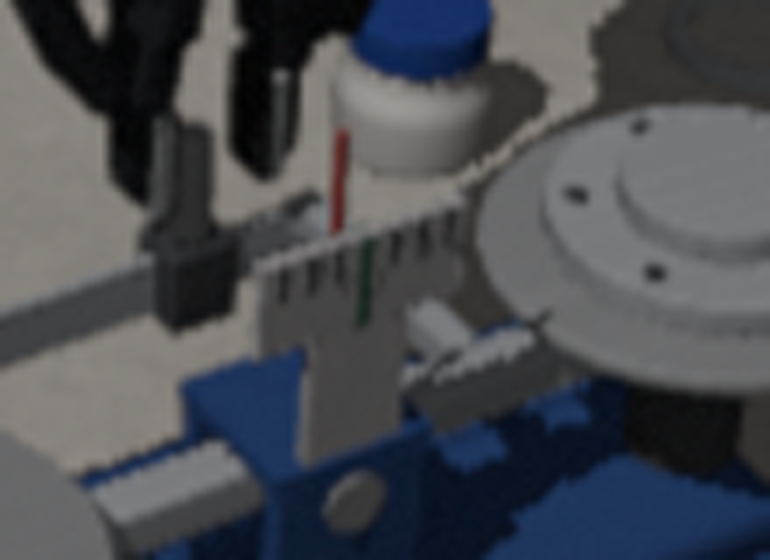

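The pointer stands at about x=338 in the crop, one tick left of the green band at x=366, so the beam reads about +0.027. The poise was only touched, not moved.

```bash
python3 -m jog '[[0,0.2,0,0],[0,0.38,0,0],[0,0.44,0,0],[0,0.5,0,0],[0,0.56,0,0],[0,0.62,0,0],[0,0.68,0,0],[0,0.74,0,0],[0,0.78,0,0],[0,0.8,0,0],[0,0.8,0,0],[0,0.8,0,0]]'
python3 -m jog '[[0,-0.2,0,0],[0,-0.5,0,0],[0,-0.5,0,0],[0,-0.5,0,0],[0,-0.5,0,0],[0,-0.5,0,0],[0,-0.5,0,0],[0,-0.5,0,0],[0,-0.5,0,0],[0,-0.5,0,0],[0,-0.5,0,0],[0,-0.5,0,0],[0,-0.5,0,0],[0,-0.5,0,0]]'
python3 b.py; python3 b.py
```

```text
t: 26.13
eef_pos: [0.4693, 0.1052, 0.1118]
tool_rot: [-0.0, 0.052, 0.999, 0.0]
contact_force: [-1.2, -1.2, -0.6]
gripper_width: 0.351
grasp_force: 0.5
t: 27.3
eef_pos: [0.4688, 0.1002, 0.1118]
tool_rot: [-0.0, 0.052, 0.999, -0.0]
contact_force: [1.3, -0.4, -0.4]
gripper_width: 0.348
grasp_force: 0.0
scene t 27.35 n 1413 247 268 w-pan rise mm -13.34 flange rise 13.30 beam ~ -0.0013 knob [-0.10142075  0.03168827] was [-0.10457068  0.04628147]
top t 27.4 n 1837 364 0 w-pan rise mm -13.33 flange rise 13.27 beam ~ -0.0015 knob 0 was [-0.10655175  0.0493522 ]
scene t 27.45 n 1405 251 268 w-pan rise mm -13.35 flange rise 13.18 beam ~ -0.0017 knob [-0.10174725  0.03179072] was [-0.10457068  0.04628147]
top t 27.5 n 1834 365 0 w-pan rise mm -13.31 flange rise 13.32 beam ~ -0.0014 knob 0 was [-0.10655175  0.0493522 ]
```

```bash
python3 -m jog '[[0,0.1,0,0],[0,0.2,-0.5,0],[0,0.2,-1.5,0],[0,0.2,-3,0],[0,0.2,-6,0],[1,0.2,-9,0],[2,0.2,-12,0],[2,0.2,-12,0],[2,0.2,-12,0],[2,0.2,-12,0],[2,0.2,-12,0],[2,0.2,-12,0],[2,0.2,-12,0],[2,0.2,-12,0],[2,0.2,-12,0],[2,0.2,-12,0],[2,0.2,-12,0],[2,0.2,-12,0]]'
python3 b.py; python3 b.py
python3 -c "
from h import *
save('sc4',cv2.resize(cam('scene')['pixels'][185:265,300:410],None,fx=7,fy=7,interpolation=2))"
```

```text
t: 29.0
eef_pos: [0.4491, 0.1043, 0.2317]
tool_rot: [-0.0, 0.052, 0.999, -0.0]
contact_force: [0.4, 0.3, 0.7]
gripper_width: 0.352
grasp_force: 0.0
scene t 29.05 n 1410 245 81 w-pan rise mm -13.28 flange rise 13.30 beam ~ -0.0015 knob [-0.10359125  0.02909747] was [-0.10457068  0.04628147]
top t 29.1 n 1838 356 0 w-pan rise mm -13.22 flange rise 13.14 beam ~ -0.0024 knob 0 was [-0.10655175  0.0493522 ]
scene t 29.15 n 1413 241 82 w-pan rise mm -13.24 flange rise 13.20 beam ~ -0.0021 knob [-0.10412618  0.02999763] was [-0.10457068  0.04628147]
top t 29.2 n 1835 364 0 w-pan rise mm -13.20 flange rise 13.00 beam ~ -0.0029 knob 0 was [-0.10655175  0.0493522 ]
```

View pics/sc4.png

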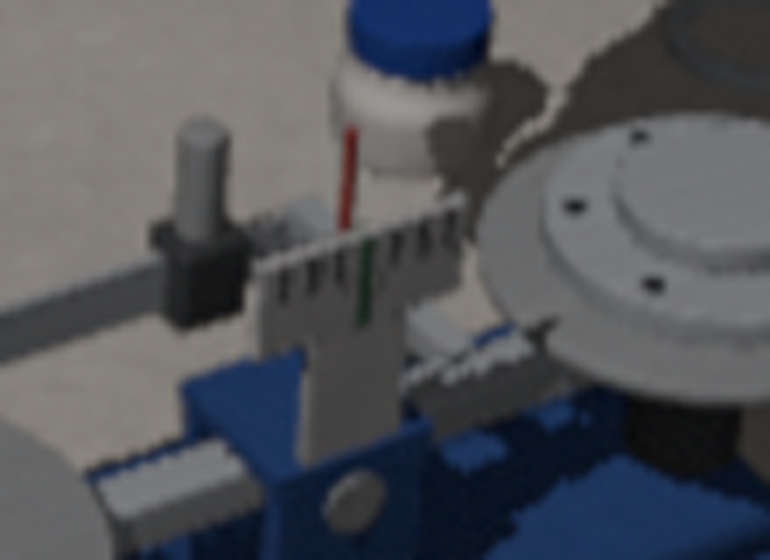

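```bash
cat > p.py <<'E'
from b import *
for tag in('old','now'):
  for n in('scene','top'):
    c=pickle.load(open(n+'.pkl','rb')) if tag=='old' else cam(n)
    P=pts(c); L=np.stack([(P[...,:2]-O)@xb,(P[...,:2]-O)@yb,P[...,2]],-1); C=c['pixels'].astype(int)
    near=(np.hypot(L[...,0],L[...,1])<.06)&(L[...,2]>.14)
    red=near&(C[...,0]>1.6*C[...,1])&(C[...,0]>1.6*C[...,2])
    grn=near&(C[...,1]>1.25*C[...,0])&(C[...,1]>1.1*C[...,2])
    pl=near&~red&~grn&(L[...,2]>.15)&(L[...,2]<.19)
    q=meas(c); print(tag,n,'red',red.sum(),L[red].mean(0).round(4),'grn',grn.sum(),L[grn].mean(0).round(4),'plate',pl.sum(),np.median(L[pl],0).round(4),'y mid',np.percentile(L[pl][:,1],[2,98]).round(4),'abs tilt',((q[3]-.02-q[1])/.27).round(4))
    if red.sum()>4:
      r=L[red]; print('   slope dy/dz',np.polyfit(r[:,2],r[:,1],1).round(3),'z',r[:,2].min().round(3),r[:,2].max().round(3))
E
python3 p.py
```

```text
old scene red 20 [0.0108 0.0097 0.1988] grn 14 [0.0212 0.0003 0.1699] plate 465 [ 0.02   -0.002   0.1729] y mid [-0.0313  0.0306] abs tilt -0.1069
   slope dy/dz [ 0.097 -0.01 ] z 0.184 0.211
old top red 12 [0.0112 0.0089 0.1798] grn 0 [nan nan nan] plate 127 [0.0179 0.0008 0.1838] y mid [-0.0296  0.0306] abs tilt -0.1049
   slope dy/dz [ 0.066 -0.003] z 0.147 0.215
now scene red 20 [ 0.011  -0.0002  0.1995] grn 14 [0.0214 0.0003 0.1694] plate 468 [ 0.0199 -0.0018  0.1728] y mid [-0.0313  0.0305] abs tilt -0.0093
   slope dy/dz [ 0.002 -0.001] z 0.182 0.212
now top red 10 [0.012  0.0018 0.19  ] grn 0 [nan nan nan] plate 132 [0.0181 0.0005 0.184 ] y mid [-0.0294  0.0306] abs tilt -0.006
   slope dy/dz [-0.057  0.013] z 0.152 0.214p.py:10: RuntimeWarning: Mean of empty slice.
  q=meas(c); print(tag,n,'red',red.sum(),L[red].mean(0).round(4),'grn',grn.sum(),L[grn].mean(0).round(4),'plate',pl.sum(),np.median(L[pl],0).round(4),'y mid',np.percentile(L[pl][:,1],[2,98]).round(4),'abs tilt',((q[3]-.02-q[1])/.27).round(4))
  ret = um.true_divide(
```

The pointer stands in line with the green band (offset under 0.5 mm, slope 0.002), and three independent estimates put the beam within about 0.004 rad of level. The hand is clear, so I'm handing in.

```bash
python3 -c "
from station import bot
print(bot.hand_in())"
```

```text
the job is handed in; nothing more can be done
None
```

The job is handed in: the 200 g weight stands on the pan, the poise reads about 20 g by camera estimate, and the beam rests level with the hand off, so the flange weighs about 220 g.

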